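Hold the conveyor dial on its third step

TASK

The garment conveyor runs at full speed only while someone holds its spring-return dial on the third step. Pull the lock cap, which is snapped on, up off the control box and stand it, open side down, in the plastic bowl; then turn the uncovered dial clockwise past the first and second steps to the third and finish while still holding it there with the gripper, because it springs back when let go. Leave the direction toggle on the box and the other things on the counter as they are.

Things in the scene. Friction and masses are not known exactly. Their poses are not given: they have to be found in the camera images.
- control_box: grey steel control box screwed to the counter, 134 x 176 x 62 mm; origin under its centre, x points from its front to its back (away from the robot at yaw 0), y to its left, z up. On its lid, at (0, -30) mm in its frame, sits the dial under the lock cap; at (-18, 58) mm stands a small steel toggle
- dial_axis (a point): the dial's upright axis where it meets the round index plate, 63.5 mm above the counter; axes as the box's
- cap: grey plastic lock cap: round cup upside down, 66 mm wide, 56 mm high, plus a roof rib 46 long, 14 wide, 22 mm high; about 70 g. Origin at the centre of its open rim (underside), z up, x along the rib. Starts snapped over the dial, rim on the index plate 63.5 mm above the counter; a straight upward pull of about 15 N frees it from spring balls in the first 10 mm; clears the dial after 50 mm
- cap_grip (a point): middle of the rib on the cap's roof, 67 mm above the cap's rim; x along the rib (pinch it across, along y)
- dial_grip (a point): middle of the dial's bar grip, on the dial's axis, 99.5 mm above the counter; turns with the dial. Bar 46 mm long, 13 thick, 26 high (foot 86.5 mm, top 112.5 mm above the counter); x along the bar to its white pointer (pinch across, along y). At rest the bar lies along the box's x, pointer away from the box's front
- dial (a joint): dial angle (rad), 0 at rest, grows clockwise seen from above; steps (detents) at 0.40, 0.80, 1.20, humps at 0.20, 0.60, 1.00, firm stop at 1.26. A return spring turns it back to 0 from any step when let go; holding the third takes about 0.3 N m. One, two and three strokes on the plate mark the steps
- toggle_tip (a point): tip of the steel direction toggle on the box, 88 mm above the counter, a bystander
- bowl: round plastic bowl, 112 mm wide at the rim, 70 mm at the floor, 52 mm high, floor about 4 mm thick, walls sloping; origin at the centre of its underside
- mug: stoneware mug, 78 mm wide and 90 mm high with a handle, a bystander; origin at the centre of its underside
- jar: glass jar of buttons, 62 mm wide and 73 mm high, a bystander; origin at the centre of its underside
- bell: counter call bell, 72 mm wide and 54 mm high, a bystander; origin at the centre of its underside
- tags: tied pack of paper tags, 49 x 93 x 23 mm, a bystander; origin at the centre of its underside
- stapler: stapler, 36 x 168 x 49 mm, a bystander; origin at the centre of its underside

How it is judged:
On the way, in this order (a step that is already met when the one before it is completed fails the run):
1. the cap is off the dial while the dial is still at rest (z of cap in the frame of dial_axis above 0.045 m and value of joint dial below 0.15 rad), for 0.1 s.
2. the cap stands open side down in the bowl, let go (horizontal distance between cap and bowl below 0.03 m and z of cap in the frame of bowl below 0.025 m and angle between cap's own z axis and vertical below 0.3 rad and contact force between the fingers and cap below 0.1 N and value of joint dial below 0.15 rad), for 0.3 s.
At the end, for the whole second after the job is handed in: The fingers hold the dial in its third step (above 1.10 rad, over 1 N); the cap stands at rest open side down in the bowl (axis within 30 mm of the bowl's, rim under 25 mm above the bowl's underside, tilt under 0.3 rad); the bowl is upright on the counter (tilt under 0.1 rad) (value of joint dial above 1.1 rad and contact force between the fingers and dial above 1 N and horizontal distance between cap and bowl below 0.03 m and z of cap in the frame of bowl below 0.025 m and angle between cap's own z axis and vertical below 0.3 rad and angle between bowl's own z axis and vertical below 0.1 rad and height (world z) of bowl below 0.01 m and linear speed of cap below 0.02 m/s); the arm keeps its last pose, push and grip.
It fails at once if the direction toggle is moved (over 6 mm) (distance of toggle_tip from where it was at the start of the episode above 0.006 m).
It fails at once if a bystander (mug, jar, bell, tags, stapler) is shoved more than 20 mm (distance of any of mug, jar, bell, tags, stapler from where it was at the start of the episode above 0.02 m).
It also fails if it takes over 51 s, if anything falls off the work surface, if the arm or the gripper's body presses on something with over 40 N, if the wrist force passes 120 N, or if a joint passes its speed limit or range.

ROBOT

A 6-joint arm with a two-finger parallel gripper is mounted at the origin on the work surface; the furniture and walls round the work are solid. World frame = base frame: x ahead of the robot, y to its left, z up, the work surface at z = 0. Lengths are in m, angles in rad, forces in N, time in s.
With the tool pointing down it reaches from about 0.225 to 0.875 m from the base axis. Payload 3.4 kg.
Tool frame: the origin (TCP) lies on the centre line of the jaws, within the pads' length; the fingertips stand 22 mm ahead of it and the grasp point (between the pads) lies 3 mm ahead of it; z points along the fingers, y is the line along which they close (so a half turn about z gives the same grasp; the last joint's range is limited). The gripper opens to 85 mm and grips with 20 to 120 N. Pads are 22 mm wide; open, the fingers measure 114 mm over their backs; the gripper's body (76 mm by 85 mm) begins 54 mm behind the grasp point. The pads swing forward as they close: fully open they stand 13 mm farther back than shut.
Start: joints at [-1.253, 0.276, 1.505, -0, 1.361, -0.121], TCP at [0.244, -0.521, 0.253] pointing down, gripper open.
Joint ranges: [-2.89, 2.89], [-0.75, 2.08], [0.22, 2.7], [-1.18, 4.32], [0.11, 2.71], [-2.7, 2.7]. Speed limits (rad/s): [2.57, 2.57, 3.14, 3.14, 3.14, 3.14].

INTERFACE

Orientations are given as a unit quaternion [w, x, y, z].
In Python, from rig import manip, imaging, probe_bus, ticket gives the robot as it stands (manip), with the cameras (imaging), the readings (probe_bus) and the job (ticket).
- The arm moves only by the shell command python3 steer.py FILE [OPENING] [FORCE], which reads ROWS from the file FILE. ROWS is a JSON object with one list for each field, all of the same length, 1 to 5, a row being the entries at one place: sx, sy, sz (the shift in m), rz (a turn about the tool's z in rad); each row shifts and turns the commanded pose from where the row before left it, along the tool's axes as they then stand; what a row does not reach is not made up. A row lasts 1/12 s, in which the tool goes at most 0.0417 m and 0.125 rad, less where a joint would pass 70% of its speed; a pose out of reach is approached as far as the arm can. OPENING is the finger opening in m, set as the command begins (- or left out keeps the last). The fingers move at their own pace and stop on an object; FORCE is the grip in N (left out, the last holds). Time passes only in rows, so rows that do not move let the fingers close. It prints the time, the measured TCP pose, the force, the opening and the grip force at its end. Input that does not fit is refused with a message, and nothing moves.
- probe_bus.get_state(): the state, without advancing time (a new reading comes with each control period).
- imaging.get_image(name): name is "side" or "top" or "wrist"; returns a dict with "img" (480x640x3 uint8, red, green, blue), "camera_matrix" (3x3 intrinsics, pixels), "k1" (the pictures are not rectified: a ray, as slopes to the right and down, at radius r is drawn at 1 + k1 r^2 times it, then the intrinsics apply), "T" (4x4, takes a point from camera to world coordinates); the wrist camera has in their place "hand_eye" (4x4, takes a point from camera to tool coordinates, whose origin is the TCP and whose axes are the flange's). Camera axes: x right, y down, z forward; pixel columns grow to the right and rows downward; lengths in m; the calibration is good to about 2 mm. A picture is of the moment at which its call begins: read the wrist's pose just before it. There is no depth.
- ticket.sign_off(): hands the job in; it is judged then, once.
The state is a dict: "clock": time; "qpos": joint angles; "qd": joint speeds; "effort": joint torques, N m; "position": TCP position; "ee_rot": TCP orientation; "contact_force": force on the tool from outside, world axes, zero at the start; "moment": the same for the moment, N m; "width": finger opening in m; "gripper_force": force on a finger pad.
Only numpy, scipy, OpenCV 4.12 (cv2) and the standard library are available. Lean on these libraries where they do the work, as an engineer would, in place of code of your own. Each camera call takes 0.05 s, during which the arm holds its last target. There are 200 camera calls.

## Working session

There is one attempt and no reset: what is moved stays moved. The work goes in short steps, Python scripts to look and compute and a shell command to move; the robot and the scene stay as the last step left them, time stands still between calls to the robot, and variables do not carry over. Pictures are saved under pics/ and viewed, at most 14 in all, crops included, and the job is handed in when it is done.

```bash
ls; mkdir -p pics; python3 - <<'E'
from rig import manip, imaging, probe_bus, ticket
import cv2,numpy as np
s=probe_bus.get_state();print({k:np.round(v,3) for k,v in s.items()})
for n in("top","side"):
    d=imaging.get_image(n);cv2.imwrite(f"pics/{n}0.png",d["img"][:,:,::-1])
    print(n,d["camera_matrix"],d["k1"],np.round(d["T"],3))
E
```

```text
pics
rig.py
steer.py
{'clock': np.float64(0.0), 'qpos': array([-1.253,  0.277,  1.506, -0.   ,  1.361, -0.121]), 'qd': array([ 0.002,  0.   ,  0.   , -0.001, -0.   , -0.   ]), 'effort': array([ 1.0000e-03, -4.1677e+01, -2.4581e+01, -0.0000e+00,  1.1000e-02,
        0.0000e+00]), 'position': array([ 0.244, -0.52 ,  0.252]), 'ee_rot': array([-0.001,  0.976,  0.218, -0.   ]), 'contact_force': array([ 0.42 , -0.615, -0.298]), 'moment': array([-0.003, -0.002, -0.004]), 'gripper_force': np.float64(0.0), 'width': np.float64(0.085)}
top [[466.1404125    0.         316.46434725]
 [  0.         466.1404125  241.68507636]
 [  0.           0.           1.        ]] -0.014097688224434213 [[-0.013 -0.997  0.077  0.401]
 [-1.     0.013 -0.004 -0.004]
 [ 0.003 -0.077 -0.997  1.479]
 [ 0.     0.     0.     1.   ]]
side [[557.17260483   0.         317.32450808]
 [  0.         557.17260483 239.55116112]
 [  0.           0.           1.        ]] 0.023392265455805653 [[ 0.987 -0.104  0.125  0.303]
 [-0.162 -0.668  0.727 -1.297]
 [ 0.008 -0.737 -0.676  1.309]
 [ 0.     0.     0.     1.   ]]
```

View pics/top0.png

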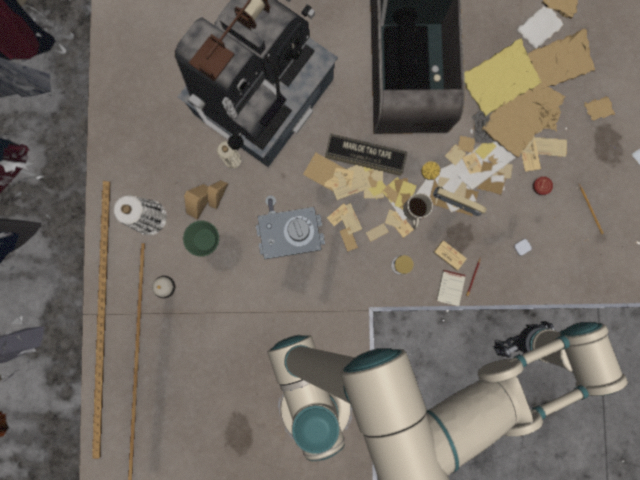

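View pics/side0.png

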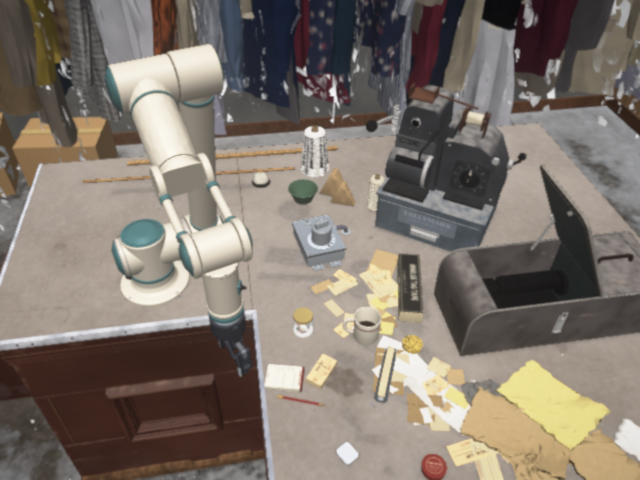

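The top view shows the box at about (290,232), the cap on it at (300,230), and the green bowl at (201,239). The mug, jar, stapler and tags are to the right, and the bell is at (164,287). Next I'll zoom both views.

```bash
python3 - <<'E'
import cv2,numpy as np
a=cv2.imread("pics/top0.png")[190:275,175:335];b=cv2.imread("pics/side0.png")[170:280,280:390]
a=cv2.resize(a,None,fx=5,fy=5,interpolation=cv2.INTER_CUBIC)
cv2.imwrite("pics/ta.png",a)
E
```

```text
(no output)
```

View pics/ta.png

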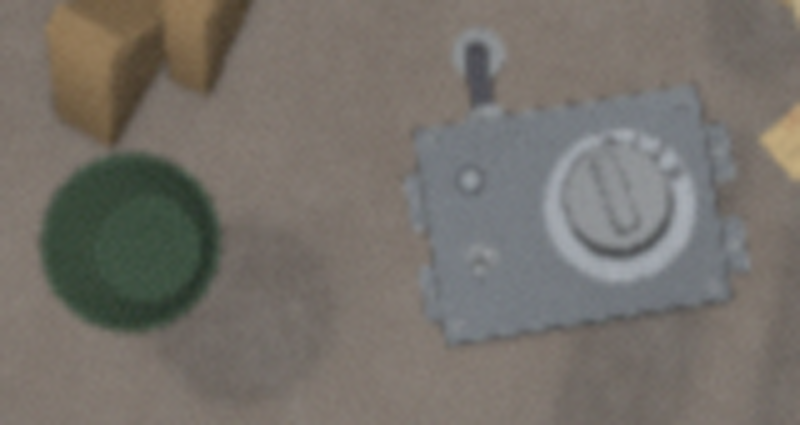

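The crop shows these positions, in crop pixels:
- Lid corners: (415,132), (690,88), (735,298) and (450,342).
- Rib: from (598,155) to (628,230).
- Index plate centre: (620,207).
- Toggle: (480,262).
- Bowl rim centre: (130,241).

```bash
cat > h.py <<'E'
import cv2,numpy as np
from rig import manip, imaging, probe_bus, ticket
def ray(d,uv,T):
    K=d["camera_matrix"];k=d["k1"]
    p=cv2.undistortPoints(np.array(uv,float).reshape(-1,1,2),K,np.array([k,0,0,0.]))[:,0]
    return T[:3,3],np.c_[p,np.ones(len(p))]@T[:3,:3].T
def plane(d,uv,z,T=None):
    o,r=ray(d,uv,d["T"] if T is None else T)
    return o+r*((z-o[2])/r[:,2])[:,None]
def quatR(q):
    from scipy.spatial.transform import Rotation as R
    return R.from_quat([q[1],q[2],q[3],q[0]]).as_matrix()
def wrist(name=None):
    s=probe_bus.get_state();T=np.eye(4);T[:3,:3]=quatR(s["ee_rot"]);T[:3,3]=s["position"]
    d=imaging.get_image("wrist")
    if name: cv2.imwrite(f"pics/{name}.png",d["img"][:,:,::-1])
    return d,T@d["hand_eye"]
def green(img):
    h=cv2.cvtColor(img,cv2.COLOR_RGB2HSV)
    m=cv2.inRange(h,(40,70,20),(90,255,160))
    m=cv2.morphologyEx(m,cv2.MORPH_OPEN,np.ones((3,3)))
    c,_=cv2.findContours(m,cv2.RETR_EXTERNAL,cv2.CHAIN_APPROX_NONE);return c
E
python3 - <<'E'
from h import *
d=imaging.get_image("top");np.set_printoptions(precision=4,suppress=True)
f=lambda l:[(x/5+175-.4,y/5+190-.4) for x,y in l]
c=plane(d,f([(415,132),(690,88),(735,298),(450,342)]),.062);print("corners\n",c,c.mean(0),np.linalg.norm(np.diff(c[[0,1,2,3,0]],axis=0),axis=1))
e1=(c[0]-c[3]+c[1]-c[2]);yaw=np.arctan2(e1[1],e1[0]);e2=c[0]-c[1]+c[3]-c[2];print("yaw",yaw,np.arctan2(-e2[0],e2[1]))
R=np.array([[np.cos(yaw),-np.sin(yaw)],[np.sin(yaw),np.cos(yaw)]]);print("dial pred",c.mean(0)[:2]+R@[0,-.03],"toggle pred",c.mean(0)[:2]+R@[-.018,.058])
print("plate",plane(d,f([(620,207)]),.0635),"roof",plane(d,f([(617,200)]),.1195))
r=plane(d,f([(598,155),(628,230)]),.1415);print("rib",r,r.mean(0),np.linalg.norm(r[0]-r[1]),np.arctan2(*(r[0]-r[1])[[1,0]]))
for k in green(d["img"]):
    if cv2.contourArea(k)>300:
        (x,y),rr=cv2.minEnclosingCircle(k)
        if x<250 and y<300: p=plane(d,[(x,y),(x+rr,y)],.052);print("bowl",x,y,rr,p[0],2*np.linalg.norm(p[0]-p[1]))
E
```

```text
corners
 [[ 0.5919  0.1693  0.062 ]
 [ 0.6169  0.0007  0.062 ]
 [ 0.4876 -0.0251  0.062 ]
 [ 0.463   0.1485  0.062 ]] [0.5399 0.0733 0.062 ] [0.1705 0.1319 0.1753 0.1305]
yaw 0.17870089825419663 0.14387116108884154
dial pred [0.5452 0.0438] toggle pred [0.5118 0.1272]
plate [[0.544  0.0443 0.0635]] roof [[0.5425 0.0441 0.1195]]
rib [[0.5665 0.054  0.1415]
 [0.5228 0.0372 0.1415]] [0.5446 0.0456 0.1415] 0.04683983793730377 0.3683850115775572
```

```bash
r='x'
echo '{"sx": [0.0256,0.0256,0.0256,0.0256,0.0256],"sy": [-0.0192,-0.0192,-0.0192,-0.0192,-0.0192],"sz": [-0.0015,-0.0015,-0.0015,-0.0015,-0.0015],"rz": [0,0,0,0,0]}' > m.json && python3 steer.py m.json .085
echo '{"sx": [0.0256,0.0256,0.0256,0.0256,0.0256],"sy": [-0.0192,-0.0192,-0.0192,-0.0192,-0.0192],"sz": [-0.0015,-0.0015,-0.0015,-0.0015,-0.0015],"rz": [0,0,0,0,0]}' > m.json && python3 steer.py m.json
echo '{"sx": [0.0256,0.0256,0.0256,0.0256,0.0256],"sy": [-0.0192,-0.0192,-0.0192,-0.0192,-0.0192],"sz": [-0.0015,-0.0015,-0.0015,-0.0015,-0.0015],"rz": [0,0,0,0,0]}' > m.json && python3 steer.py m.json
echo '{"sx": [0.0256,0.0256,0.0256,0.0256,0.0256],"sy": [-0.0192,-0.0192,-0.0192,-0.0192,-0.0192],"sz": [-0.0015,-0.0015,-0.0015,-0.0015,-0.0015],"rz": [0,0,0,0,0]}' > m.json && python3 steer.py m.json
python3 - <<'E'
from h import *
d,T=wrist("w1");np.set_printoptions(precision=4,suppress=True);print(T,d["hand_eye"],d["k1"],d["camera_matrix"])
t=imaging.get_image("top");h=cv2.cvtColor(t["img"],cv2.COLOR_RGB2HSV);print(h[238,203],h[238,190])
m=cv2.inRange(h,(55,60,0),(95,255,255))[190:275,175:235];m=cv2.morphologyEx(m,cv2.MORPH_OPEN,np.ones((3,3)))
c,_=cv2.findContours(m,0,1);k=max(c,key=cv2.contourArea)
(x,y),r=cv2.minEnclosingCircle(k);x+=175;y+=190;p=plane(t,[(x,y),(x+r,y)],.052);print("bowl",x,y,r,p[0],2*np.linalg.norm(p[0]-p[1]))
E
```

```text
clock: 0.57
position: [0.3197, -0.3778, 0.2605]
ee_rot: [-0.0, 0.976, 0.217, -0.0]
contact_force: [-0.2, 0.1, -0.2]
width: 0.0848
gripper_force: 0.0
clock: 0.98
position: [0.3948, -0.2364, 0.2682]
ee_rot: [-0.0, 0.976, 0.218, -0.0]
contact_force: [0.3, -0.5, -0.2]
width: 0.0849
gripper_force: 0.0
clock: 1.4
position: [0.4698, -0.0951, 0.2757]
ee_rot: [0.0, 0.976, 0.218, -0.0]
contact_force: [0.1, -0.5, 0.3]
width: 0.0852
gripper_force: 0.0
clock: 1.82
position: [0.5449, 0.0462, 0.2831]
ee_rot: [0.0, 0.976, 0.218, -0.0]
contact_force: [-0.5, -1.0, 0.1]
width: 0.0851
gripper_force: 0.0
[[ 0.426  -0.8575 -0.2883  0.6201]
 [-0.9047 -0.4036 -0.1364  0.082 ]
 [ 0.0006  0.319  -0.9478  0.4043]
 [ 0.      0.      0.      1.    ]] [[ 0.001  -0.9479 -0.3184  0.0832]
 [ 1.      0.0007  0.0009 -0.0005]
 [-0.0006 -0.3184  0.9479 -0.1212]
 [ 0.      0.      0.      1.    ]] -0.044485707702940615 [[388.8295   0.     317.0541]
 [  0.     388.8295 229.4065]
 [  0.       0.       1.    ]]
[65 56 78] [62 51 70]Traceback (most recent call last):
  File "<stdin>", line 5, in <module>
ValueError: max() iterable argument is empty
```

View pics/w1.png

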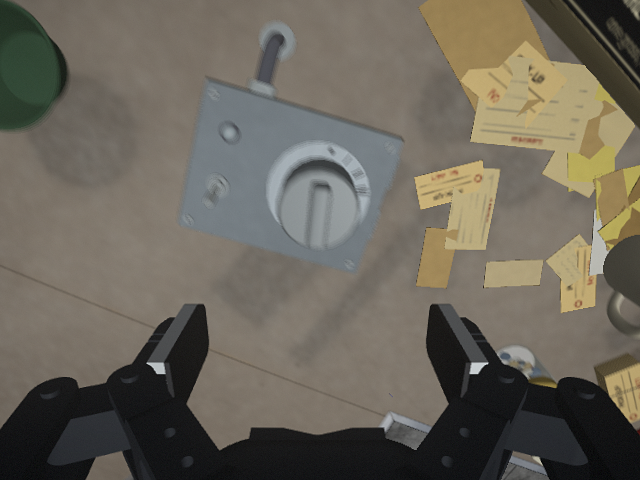

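The wrist view shows the lid with screws at (213,93), (390,147), (349,265) and (188,219). The rib runs from about (323,183) to (318,248), and the bowl is at top left. I'll enlarge the cap and fix the bowl mask.

```bash
python3 - <<'E'
from h import *
np.set_printoptions(precision=4,suppress=True)
a=cv2.imread("pics/w1.png")[130:270,250:400];cv2.imwrite("pics/w1c.png",cv2.resize(a,None,fx=4,fy=4,interpolation=cv2.INTER_CUBIC))
t=imaging.get_image("top");h=cv2.cvtColor(t["img"],cv2.COLOR_RGB2HSV)
m=cv2.inRange(h,(45,35,0),(80,255,255))[190:275,175:235];m=cv2.morphologyEx(m,cv2.MORPH_OPEN,np.ones((3,3)))
c,_=cv2.findContours(m,0,1);k=max(c,key=cv2.contourArea)
(x,y),r=cv2.minEnclosingCircle(k);x+=175;y+=190;p=plane(t,[(x,y),(x+r,y)],.052);print("bowl",x,y,r,p[0],2*np.linalg.norm(p[0]-p[1]))
E
```

```text
bowl 200.7272720336914 238.2272720336914 18.046470642089844 [0.5267 0.3455 0.052 ] 0.11093794823377152
```

View pics/w1c.png

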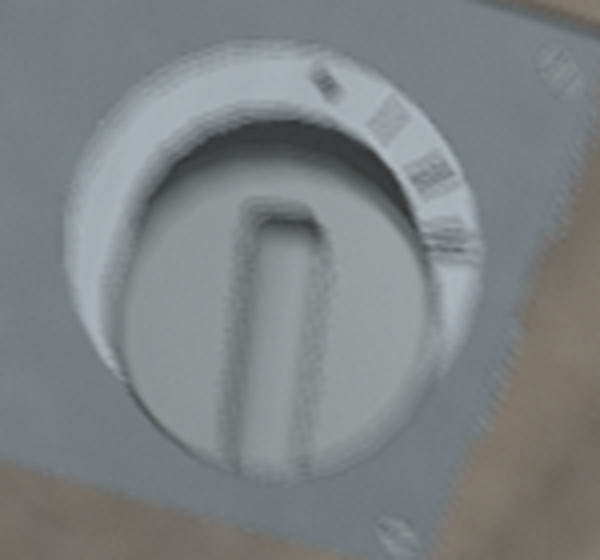

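The crop gives the rib's top face from its far end at crop (288,226) to its near end at (271,468). The plate's strokes are visible at the upper right.

```bash
python3 - <<'E'
from h import *
np.set_printoptions(precision=4,suppress=True)
d,T=wrist()
f=lambda l:[(x/4+250-.4,y/4+130-.4) for x,y in l]
for a,b in(((288,226),(271,468)),((260,225),(240,465)),((318,230),(300,465))):
    r=plane(d,f([a,b]),.1415,T);e=r[0]-r[1];print(r.mean(0),np.linalg.norm(e),np.arctan2(e[1],e[0]))
c=plane(d,[(213,93),(390,147),(349,265),(188,219)],.062,T);print("screws",c.mean(0));e=c[0]-c[3]+c[1]-c[2];g=c[0]-c[1]+c[3]-c[2];print(np.arctan2(e[1],e[0]),np.arctan2(-g[0],g[1]))
print("plate",plane(d,f([(273,247)]),.0635,T))
s=probe_bus.get_state();print(s["qpos"],s["position"],s["clock"],s["ee_rot"])
E
```

```text
[0.5494 0.0468 0.1415] 0.04459037911210269 0.37804013317875995
[0.5475 0.0517 0.1415] 0.044244529651378935 0.35957083553340147
[0.5516 0.0421 0.1415] 0.04330922316945506 0.3779604556199814
screws [0.5427 0.0765 0.062 ]
0.1581573946579229 0.14912877084572604
plate [[0.5495 0.0479 0.0635]]
[-0.0442  0.218   1.512  -0.0008  1.413   1.0859] [0.5444 0.0451 0.2827] 2.0167 [ 0.0002  0.9758  0.2186 -0.0008]
```

```bash
echo '{"sx": [0,0,0,0,0],"sy": [0,0,0,0,0],"sz": [0.003,0.003,0.003,0.003,0.003],"rz": [-0.123,-0.123,-0.123,-0.123,-0.123]}' > m.json && python3 steer.py m.json >/dev/null
echo '{"sx": [0,0,0,0,0],"sy": [0,0,0,0,0],"sz": [0.003,0.003,0.003,0.003,0.003],"rz": [-0.123,-0.123,-0.123,-0.123,-0.123]}' > m.json && python3 steer.py m.json >/dev/null
echo '{"sx": [0,0,0,0,0],"sy": [0,0,0,0,0],"sz": [0,0,0,0,0],"rz": [-0.123,-0.123,-0.123,-0.123,-0.123]}' > m.json && python3 steer.py m.json >/dev/null
echo '{"sx": [0,0,0,0,0],"sy": [0,0,0,0,0],"sz": [0,0,0,0,0],"rz": [-0.123,-0.123,-0.123,-0.123,-0.123]}' > m.json && python3 steer.py m.json >/dev/null
echo '{"sx": [0,0,0,0,0],"sy": [0,0,0,0,0],"sz": [0,0,0,0,0],"rz": [-0.123,-0.123,-0.123,-0.123,-0.123]}' > m.json && python3 steer.py m.json
python3 - <<'E'
from h import *
d,T=wrist("w2");R=quatR(probe_bus.get_state()["ee_rot"]);print(np.round(R,3),probe_bus.get_state()["position"])
E
```

```text
clock: 4.1
position: [0.5437, 0.0429, 0.2532]
ee_rot: [-0.001, -0.187, 0.982, -0.0]
contact_force: [0.5, -0.4, -1.2]
width: 0.0847
gripper_force: 0.0
[[-0.929 -0.371 -0.001]
 [-0.371  0.929 -0.001]
 [ 0.001 -0.    -1.   ]] [0.54374016 0.04296308 0.25321273]
```

View pics/w2.png

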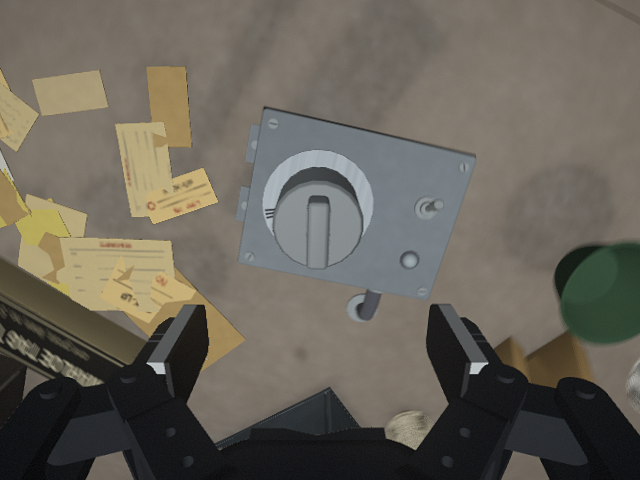

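The half-turned view shows the rib's top face from (319,199) to (316,266). The lid screws are at (273,124), (465,168), (422,292) and (249,257), and the jaws are centred at column 317.

```bash
python3 - <<'E'
from h import *
np.set_printoptions(precision=4,suppress=True)
d,T=wrist()
r=plane(d,[(319,199),(316,266)],.1415,T);e=r[1]-r[0];print(r,r.mean(0),np.linalg.norm(e),np.arctan2(e[1],e[0]))
c=plane(d,[(273,124),(465,168),(422,292),(249,257)],.062,T);print("screws",c.mean(0))
e=c[3]-c[0]+c[2]-c[1];g=c[1]-c[0]+c[2]-c[3];yaw=np.arctan2(e[1],e[0]);print(yaw,np.arctan2(-g[0],g[1]))
print("dial",c.mean(0)[:2]+.03*np.array([np.sin(yaw),-np.cos(yaw)]))
s=probe_bus.get_state();print(s["position"])
R=quatR(s["ee_rot"]);print("to (.5465,.0455,.147):",R.T@(np.array([.5465,.0455,.147])-s["position"]))
E
```

```text
[[0.5224 0.0362 0.1415]
 [0.5648 0.0512 0.1415]] [0.5436 0.0437 0.1415] 0.045047029710099565 0.3390217070879179
screws [0.5422 0.0753 0.062 ]
0.16013975333420521 0.1629120044939131
dial [0.547  0.0457]
[0.5438 0.0431 0.2532]
to (.5465,.0455,.147): [-0.0035  0.0013  0.1062]
```

```bash
echo '{"sx": [-0.0035,0,0,0,0],"sy": [0.0013,0,0,0,0],"sz": [0.025,0.025,0.025,0.02,0.011],"rz": [0,0,0,0,0]}' > m.json && python3 steer.py m.json
echo '{"sx": [0,0,0,0,0],"sy": [0,0,0,0,0],"sz": [0,0,0,0,0],"rz": [0,0,0,0,0]}' > m.json && python3 steer.py m.json .0 60
echo '{"sx": [0,0,0],"sy": [0,0,0],"sz": [0,0,0],"rz": [0,0,0]}' > m.json && python3 steer.py m.json
```

```text
clock: 4.62
position: [0.5453, 0.0461, 0.1447]
ee_rot: [-0.002, -0.183, 0.983, 0.0]
contact_force: [0.4, 0.9, -0.5]
width: 0.085
gripper_force: 0.0
clock: 5.03
position: [0.5481, 0.0469, 0.1485]
ee_rot: [0.001, -0.185, 0.983, -0.0]
contact_force: [-0.0, 0.1, 0.5]
width: 0.025
gripper_force: 0.0
clock: 5.28
position: [0.5483, 0.0463, 0.1484]
ee_rot: [0.001, -0.185, 0.983, -0.001]
contact_force: [0.0, -3.7, 5.4]
width: 0.0128
gripper_force: 60.3
```

```bash
echo '{"sx": [0,0,0,0,0],"sy": [0,0,0,0,0],"sz": [-0.006,-0.006,-0.006,-0.006,-0.006],"rz": [0,0,0,0,0]}' > m.json && python3 steer.py m.json
echo '{"sx": [0,0,0,0,0],"sy": [0,0,0,0,0],"sz": [-0.02,-0.02,-0.02,-0.02,0],"rz": [0,0,0,0,0]}' > m.json && python3 steer.py m.json
python3 - <<'E'
from h import *
a=imaging.get_image("side")["img"][130:270,260:400];cv2.imwrite("pics/s2.png",cv2.resize(a[:,:,::-1],None,fx=4,fy=4))
s=probe_bus.get_state();R=quatR(s["ee_rot"]);print(s["position"],s["qpos"],"to bowl:",R.T@(np.array([.5267,.3455,s["position"][2]])-s["position"]))
E
```

```text
clock: 5.7
position: [0.547, 0.0476, 0.1781]
ee_rot: [-0.0, -0.185, 0.983, 0.001]
contact_force: [0.5, 0.6, -1.0]
width: 0.0124
gripper_force: 60.0
clock: 6.12
position: [0.5493, 0.0475, 0.262]
ee_rot: [0.004, -0.185, 0.983, -0.001]
contact_force: [0.3, 0.1, 0.2]
width: 0.0125
gripper_force: 60.0
[0.54840421 0.04741416 0.25987668] [-4.05066681e-02  2.32662741e-01  1.54889850e+00  5.47641380e-04
  1.35506967e+00 -1.98375669e+00] to bowl: [-8.82248408e-02  2.85556682e-01 -8.63752489e-06]
```

View pics/s2.png

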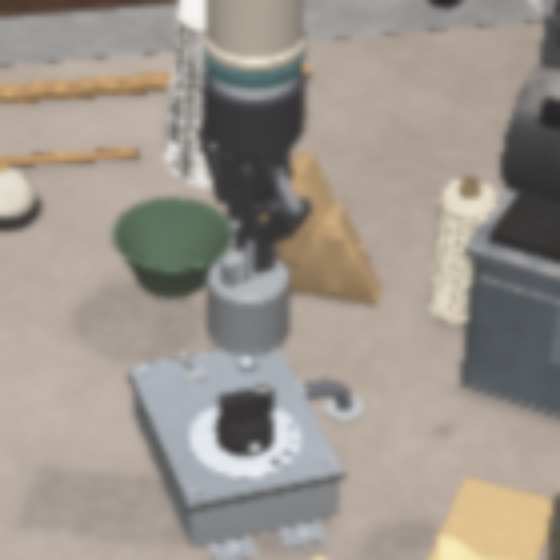

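The side view shows the cap hanging upright from the jaws with the black dial uncovered. I'll cross-check the bowl from this camera.

```bash
python3 - <<'E'
from h import *
np.set_printoptions(precision=4,suppress=True)
d=imaging.get_image("side");a=cv2.imread("pics/side0.png")[:,:,::-1]
h=cv2.cvtColor(np.ascontiguousarray(a),cv2.COLOR_RGB2HSV);m=np.zeros((480,640),np.uint8);m[170:215,280:325]=cv2.inRange(h,(45,60,0),(85,255,255))[170:215,280:325]
k=max(cv2.findContours(m,0,1)[0],key=cv2.contourArea);x,y,w,b=cv2.boundingRect(k);print(x,y,w,b)
# rim left/right extremes lie at rim height; top of the box = far rim
P=k[:,0];L=P[P[:,0]==P[:,0].min()].mean(0);Rr=P[P[:,0]==P[:,0].max()].mean(0)
q=plane(d,[L,Rr,(x+w/2-.5,y)],.052);print(q,(q[0]+q[1])/2,np.linalg.norm(q[0]-q[1]))
E
echo '{"sx": [-0.01,-0.01,-0.01,-0.01,-0.01],"sy": [0.03,0.032,0.032,0.032,0.032],"sz": [0,0,0,0,0],"rz": [0,0,0,0,0]}' > m.json && python3 steer.py m.json
echo '{"sx": [-0.01,-0.01,-0.01,-0.008,0],"sy": [0.032,0.032,0.032,0.0316,0],"sz": [0,0,0,0,0],"rz": [0,0,0,0,0]}' > m.json && python3 steer.py m.json
python3 - <<'E'
from h import *
d,T=wrist("w3");s=probe_bus.get_state();print(s["position"],T.round(4).tolist())
t=imaging.get_image("top")["img"][180:300,150:300];cv2.imwrite("pics/t3.png",cv2.resize(t[:,:,::-1],None,fx=4,fy=4))
E
```

```text
clock: 6.63
position: [0.5351, 0.2137, 0.2555]
ee_rot: [-0.002, -0.185, 0.983, -0.0]
contact_force: [0.5, -0.4, -0.6]
width: 0.0124
gripper_force: 60.0
clock: 7.05
position: [0.5234, 0.3508, 0.2549]
ee_rot: [-0.002, -0.187, 0.982, 0.002]
contact_force: [0.5, -0.3, -0.1]
width: 0.0125
gripper_force: 60.0
[0.52380824 0.34776367 0.25497927] [[-0.3691, 0.8816, 0.2941, 0.4482], [0.9294, 0.3488, 0.1207, 0.321], [0.0038, 0.3178, -0.9481, 0.3764], [0.0, 0.0, 0.0, 1.0]]Traceback (most recent call last):
  File "<stdin>", line 5, in <module>
ValueError: max() iterable argument is empty
```

View pics/w3.png

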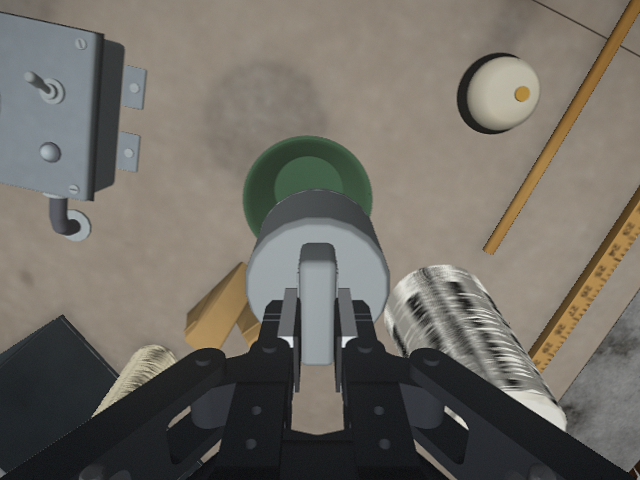

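The bowl rim has its left edge at (243,190), its right edge at (373,190) and its far point at (308,136). The cap roof has its edges at (247,282) and (390,282) and its far point at (318,222). There is a silver spool to the right.

```bash
python3 - <<'E'
from h import *
np.set_printoptions(precision=4,suppress=True)
d,T=wrist();s=probe_bus.get_state();print(s["position"])
def circ(uv,z):
    p=plane(d,uv,z,T)[:,:2];A=np.c_[2*p,np.ones(3)];c=np.linalg.solve(A,(p**2).sum(1));return c[:2],np.sqrt(c[2]+c[:2]@c[:2])
b,r=circ([(308,136),(243,187),(373,190)],.052);print("bowl",b,r)
c,q=circ([(318,222),(247,282),(390,282)],.226);print("cap",c,q,"tcp-cap",s["position"][:2]-c)
t=imaging.get_image("top");print("spool base/top",plane(t,[(155,215)],0),plane(t,[(127,209)],.15))
print("wrist spool base",plane(d,[(420,290),(390,310)],0.0,T))
E
```

```text
[0.5246 0.3448 0.2555]
bowl [0.5308 0.3403] 0.05695553890414892
cap [0.5213 0.346 ] 0.030934681228595586 tcp-cap [ 0.0033 -0.0012]
spool base/top [[0.6077 0.5051 0.    ]] [[0.6053 0.5345 0.15  ]]
wrist spool base [[0.5893 0.4916 0.    ]
 [0.6234 0.4717 0.    ]]
```

```bash
echo '{"sx": [-0.0048,0,0,0,0],"sy": [-0.0041,0,0,0,0],"sz": [0.025,0.03,0.03,0.03,0.02],"rz": [0,0,0,0,0]}' > m.json && python3 steer.py m.json
echo '{"sx": [0,0,0],"sy": [0,0,0],"sz": [0.01,0.006,0],"rz": [0,0,0]}' > m.json && python3 steer.py m.json
python3 - <<'E'
from h import *
a=imaging.get_image("side")["img"][130:250,260:380];t=imaging.get_image("top")["img"][190:280,150:270]
a=cv2.resize(a[:,:,::-1],(400,400));t=cv2.resize(t[:,:,::-1],(400,300));t=cv2.copyMakeBorder(t,0,100,0,0,0)
cv2.imwrite("pics/s4.png",np.hstack([a,t]));print(probe_bus.get_state()["contact_force"],probe_bus.get_state()["position"])
E
```

```text
clock: 7.67
position: [0.5303, 0.3404, 0.1192]
ee_rot: [-0.002, -0.184, 0.983, -0.001]
contact_force: [-0.0, 0.6, -0.2]
width: 0.0124
gripper_force: 60.0
clock: 7.92
position: [0.5315, 0.342, 0.1056]
ee_rot: [-0.001, -0.184, 0.983, -0.0]
contact_force: [0.3, 0.0, -0.2]
width: 0.0125
gripper_force: 60.0
[0.33092189 0.15314406 0.45423865] [0.5324408  0.34287838 0.10749108]
```

View pics/s4.png

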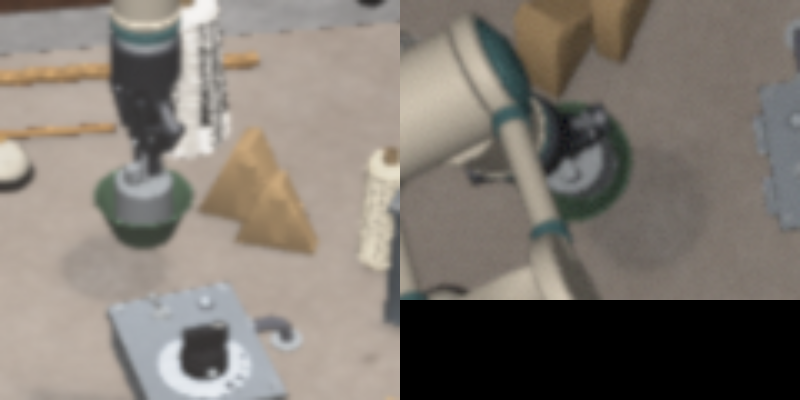

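Both views show the cap entering the bowl roughly centred, with no contact force. I'll lower it the rest of the way.

```bash
echo '{"sx": [0,0,0,0],"sy": [0,0,0,0],"sz": [0.004,0.004,0.003,0],"rz": [0,0,0,0]}' > m.json && python3 steer.py m.json
echo '{"sx": [0,0,0],"sy": [0,0,0],"sz": [0.003,0.003,0],"rz": [0,0,0]}' > m.json && python3 steer.py m.json
```

```text
clock: 8.35
position: [0.5313, 0.3432, 0.095]
ee_rot: [-0.0, -0.185, 0.983, 0.0]
contact_force: [-0.3, 0.8, 0.6]
width: 0.0125
gripper_force: 60.0
clock: 8.6
position: [0.5319, 0.3437, 0.0922]
ee_rot: [0.001, -0.185, 0.983, 0.0]
contact_force: [-2.9, -0.1, 13.7]
width: 0.0123
gripper_force: 61.9
```

```bash
echo '{"sx": [0,0,0,0,0],"sy": [0,0,0,0,0],"sz": [-0.002,0,0,0,0],"rz": [0,0,0,0,0]}' > m.json && python3 steer.py m.json .05
echo '{"sx": [0,0,0,0,0],"sy": [0,0,0,0,0],"sz": [-0.01,-0.025,-0.03,-0.03,-0.03],"rz": [0,0,0,0,0]}' > m.json && python3 steer.py m.json
echo '{"sx": [0,0],"sy": [0,0],"sz": [-0.03,0],"rz": [0,0]}' > m.json && python3 steer.py m.json
python3 - <<'E'
from h import *
np.set_printoptions(precision=4,suppress=True)
d,T=wrist("w5");s=probe_bus.get_state();R=quatR(s["ee_rot"]);print(s["position"],s["qpos"],np.arctan2(R[1,0],R[0,0]))
print("to dial",R.T@(np.array([.5465,.0455,s["position"][2]])-s["position"]))
E
```

```text
clock: 9.02
position: [0.5313, 0.3429, 0.0908]
ee_rot: [-0.0, -0.185, 0.983, -0.0]
contact_force: [0.0, -0.1, 0.0]
width: 0.0501
gripper_force: 0.0
clock: 9.43
position: [0.5314, 0.3429, 0.218]
ee_rot: [-0.0, -0.185, 0.983, -0.0]
contact_force: [0.5, 0.9, 0.7]
width: 0.05
gripper_force: 0.0
clock: 9.6
position: [0.5344, 0.3446, 0.2541]
ee_rot: [0.006, -0.185, 0.983, 0.002]
contact_force: [0.4, 0.7, 0.3]
width: 0.0497
gripper_force: 0.0
[0.5334 0.3439 0.2511] [ 0.4633  0.3626  1.3812 -0.0001  1.3889 -1.4798] -2.769330436034487
to dial [ 0.0963 -0.2828 -0.001 ]
```

View pics/w5.png

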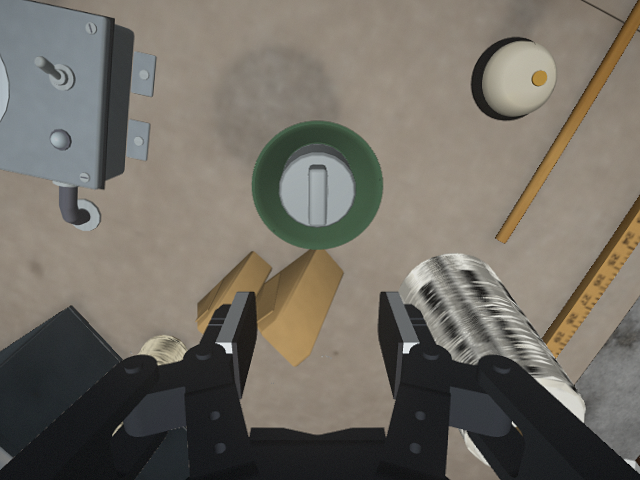

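The cap stands upright and centred in the bowl, at about (317,190). Now I'll go to the dial.

```bash
echo '{"sx": [0.0096,0.0096,0.0096,0.0096,0.0096],"sy": [-0.0283,-0.0283,-0.0283,-0.0283,-0.0283],"sz": [0,0,0,0,0],"rz": [0,0,0,0,0]}' > m.json && python3 steer.py m.json >/dev/null
echo '{"sx": [0.0096,0.0096,0.0096,0.0096,0.0096],"sy": [-0.0283,-0.0283,-0.0283,-0.0283,-0.0283],"sz": [0,0,0,0,0],"rz": [0,0,0,0,0]}' > m.json && python3 steer.py m.json .05
echo '{"sx": [0,0,0,0],"sy": [0,0,0,0],"sz": [0.015,0.015,0,0],"rz": [0.107,0.107,0,0]}' > m.json && python3 steer.py m.json
python3 - <<'E'
from h import *
np.set_printoptions(precision=4,suppress=True)
d,T=wrist("w6");s=probe_bus.get_state();R=quatR(s["ee_rot"]);print(s["position"],s["qpos"],np.arctan2(R[1,0],R[0,0])+np.pi)
E
```

```text
clock: 10.48
position: [0.5441, 0.0431, 0.2453]
ee_rot: [-0.001, -0.185, 0.983, 0.0]
contact_force: [-0.0, 0.5, 0.6]
width: 0.0497
gripper_force: 0.0
clock: 10.82
position: [0.5439, 0.0444, 0.215]
ee_rot: [-0.002, -0.08, 0.997, 0.0]
contact_force: [-0.2, -0.3, 0.2]
width: 0.0501
gripper_force: 0.0
[0.5447 0.0446 0.216 ] [-0.0455  0.2578  1.6262 -0.      1.2588 -1.7772] 0.1608829033523662
```

View pics/w6.png

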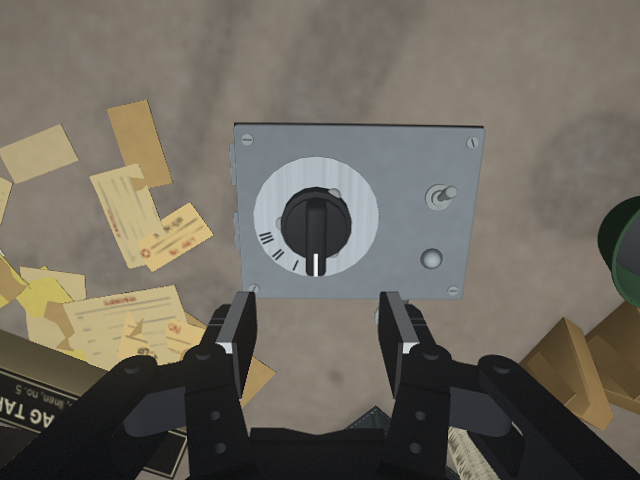

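The view shows the dial bar in line with the jaws at column 316. The pointer is at (316,265) and the plate is centred at (316,216).

```bash
python3 - <<'E'
from h import *
np.set_printoptions(precision=4,suppress=True)
d,T=wrist();s=probe_bus.get_state();R=quatR(s["ee_rot"])
p=plane(d,[(254,215),(379,217),(317,156),(315,277)],.0635,T);print(p,p.mean(0))
b=plane(d,[(316,276),(316,254)],.1125,T);print("pointer",b,b[0]-.023*np.array([np.cos(.16),np.sin(.16),0]))
print(s["position"],R.T@(np.array([.546,.045,.1105])-s["position"]))
E
```

```text
[[ 0.5519 -0.0004  0.0635]
 [ 0.5386  0.0906  0.0635]
 [ 0.502   0.0384  0.0635]
 [ 0.5941  0.0519  0.0635]] [0.5466 0.0451 0.0635]
pointer [[0.5701 0.0489 0.1125]
 [0.5552 0.0465 0.1125]] [0.5474 0.0452 0.1125]
[0.5451 0.0448 0.2165] [-0.0009  0.0001  0.106 ]
```

```bash
echo '{"sx": [-0.0017,0,0,0,0],"sy": [0,0,0,0,0],"sz": [0.03,0.03,0.025,0.014,0.006],"rz": [0,0,0,0,0]}' > m.json && python3 steer.py m.json
echo '{"sx": [0,0,0,0,0],"sy": [0,0,0,0,0],"sz": [0,0,0,0,0],"rz": [0,0,0,0,0]}' > m.json && python3 steer.py m.json 0 80
echo '{"sx": [0,0,0],"sy": [0,0,0],"sz": [0,0,0],"rz": [0,0,0]}' > m.json && python3 steer.py m.json
```

```text
clock: 11.33
position: [0.5457, 0.0453, 0.1097]
ee_rot: [-0.002, -0.08, 0.997, 0.0]
contact_force: [-0.8, 0.8, -0.0]
width: 0.0502
gripper_force: 0.0
clock: 11.75
position: [0.5481, 0.0443, 0.1131]
ee_rot: [0.002, -0.079, 0.997, -0.001]
contact_force: [-0.5, -2.0, 5.6]
width: 0.0113
gripper_force: 79.0
clock: 12.0
position: [0.5481, 0.0443, 0.1131]
ee_rot: [0.002, -0.079, 0.997, -0.001]
contact_force: [0.1, -1.8, 6.5]
width: 0.0115
gripper_force: 79.1
```

```bash
echo '{"sx": [0,0,0,0,0],"sy": [0,0,0,0,0],"sz": [-0.001,0,0,0,0],"rz": [0.08,0.08,0.08,0.08,0.08]}' > m.json && python3 steer.py m.json
echo '{"sx": [0,0,0,0,0],"sy": [0,0,0,0,0],"sz": [0,0,0,0,0],"rz": [0.08,0.08,0.08,0.08,0.08]}' > m.json && python3 steer.py m.json
echo '{"sx": [0,0,0,0,0],"sy": [0,0,0,0,0],"sz": [0,0,0,0,0],"rz": [0.08,0.08,0.08,0,0]}' > m.json && python3 steer.py m.json
python3 - <<'E'
from h import *
s=probe_bus.get_state();R=quatR(s["ee_rot"]);print(s["moment"],s["contact_force"],s["qpos"],"turned",.160-(np.arctan2(R[1,0],R[0,0])-np.pi)%(2*np.pi)+2*np.pi)
E
```

```text
clock: 12.42
position: [0.548, 0.0431, 0.1131]
ee_rot: [0.002, 0.122, 0.993, -0.001]
contact_force: [1.4, -4.2, 0.4]
width: 0.0113
gripper_force: 78.8
clock: 12.83
position: [0.5476, 0.0421, 0.1131]
ee_rot: [0.002, 0.316, 0.949, -0.002]
contact_force: [0.1, -9.6, 1.7]
width: 0.0113
gripper_force: 79.0
clock: 13.25
position: [0.5471, 0.0416, 0.1131]
ee_rot: [0.002, 0.425, 0.905, -0.003]
contact_force: [-0.7, -10.3, 2.1]
width: 0.0116
gripper_force: 79.1
[-1.55648795  0.10940508  0.29024912] [ -0.71230322 -10.31000183   2.13546929] [-0.0469506   0.35202505  1.77080425 -0.00743434  1.01717089 -0.73498705] turned 1.038847267899837
```

```bash
echo '{"sx": [0,0,0,0,0],"sy": [0,0,0,0,0],"sz": [0,0,0,0,0],"rz": [0.07,0.07,0.06,0,0]}' > m.json && python3 steer.py m.json
echo '{"sx": [0,0,0,0,0],"sy": [0,0,0,0,0],"sz": [0,0,0,0,0],"rz": [0,0,0,0,0]}' > m.json && python3 steer.py m.json
python3 - <<'E'
from h import *
d,T=wrist();cv2.imwrite("pics/w7.png",cv2.resize(d["img"][120:440,180:480,::-1],None,fx=1.8,fy=1.8))
s=probe_bus.get_state();print(s["moment"],s["contact_force"],s["qpos"][5]+1.777)
E
```

```text
clock: 13.67
position: [0.5466, 0.0413, 0.1131]
ee_rot: [0.002, 0.513, 0.858, -0.003]
contact_force: [-1.7, -10.6, 1.9]
width: 0.0114
gripper_force: 79.2
clock: 14.08
position: [0.5466, 0.0413, 0.1131]
ee_rot: [0.002, 0.513, 0.858, -0.003]
contact_force: [-1.4, -10.0, 2.8]
width: 0.0114
gripper_force: 79.2
[-1.67790621  0.21638568  0.36480718] [ -1.38077305 -10.97592399   3.53015386] 1.24174277364221
```

View pics/w7.png

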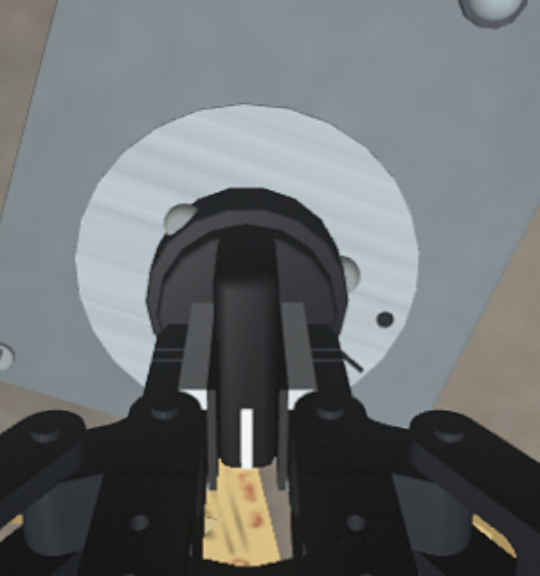

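The bar lies square in the pads with its pointer at (247,440). The tool has turned 1.24 rad and is holding about 0.36 N m, so the dial is on the third step.

```bash
python3 -c "
from rig import manip, imaging, probe_bus, ticket
print(ticket.sign_off())"
```

```text
the job is handed in; nothing more can be done
None
```

I handed the job in at about 14 s on the robot's clock: the cap stands open side down in the bowl and the gripper holds the dial at about 1.24 rad, on the third step; no verdict came back.

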